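Hold a near-field probe in the bush of a board scan jig

TASK

Lift the blue-handled probe out of its grey stand and zero it: dip its tip at least halfway down into the open copper screening cup, without touching the cup, and keep it still there for a second. Then lower the rod through the brass-ringed guide hole in the jig's bridge plate without touching the jig, until the tip is midway between the underside of the plate and the green board, and finish still holding the probe there, upright, centred in the hole and motionless. Leave the cup, the solder reel, the white bottle and the screwdriver where they are.

Things in the scene. Friction and masses are not known exactly. Their poses are not given: they have to be found in the camera images.
- probe: Loose probe, about 0.12 kg, upright, rod down in the stand's hole. Square blue handle 22 x 22 mm, 50 mm tall (faces along its x and y); under it a round black collar 34 mm across, 6 mm thick, resting on the stand; under that a round steel rod 8 mm in diameter, 90 mm long, last 12 mm orange. Origin: on the axis at the collar's underside (handle 6 to 56 mm above it); z up along the rod.
- probe_grip (a point): Middle of the probe's handle, on its axis, 31 mm above the collar's underside.
- probe_tip (a point): Lower end of the probe's rod, on its axis, 90 mm below the collar's underside, 121 mm below the middle of the handle.
- stand: Fixed grey block 66 x 66 mm, 100 mm tall (black rubber foot 78 x 78 x 6 mm), with one vertical through hole 18 mm in diameter in the middle, in which the probe stands loosely. Origin at the centre of its underside. The probe's handle is turned up to 0.3 rad from the stand's sides.
- cup: Open round copper cup, loose, about 0.3 kg: 60 mm outer diameter, wall 3 mm (54 mm inside), 50 mm high, floor 5 mm thick, empty. Origin at the centre of its underside.
- cup_rim (a point): Centre of the cup's mouth, at rim height, 50 mm above the cup's underside.
- jig: Fixed jig: black bed 140 x 140 mm, green circuit board 90 x 90 mm (top 20 mm, chips to 22 mm above the table), four 10 mm posts 54 mm from the middle in x and y, carrying an aluminium bridge plate 124 x 124 mm, underside 75 mm, top 85 mm above the table, post nuts to 89 mm. In its middle a vertical guide hole 22 mm in diameter with a brass ring 1.6 mm proud. Origin: centre of the underside, z up.
- jig_bush (a point): Centre of the guide hole's mouth, at the bridge plate's top face, 85 mm above the table.
- jig_read (a point): Reading point: on the guide hole's axis, 37.5 mm below jig_bush, midway between the plate's underside and the board (27.5 mm from each). The probe's tip belongs here at the end.
- reel: Bystander: small solder reel lying flat, black flanges 64 mm across, 34 mm high. Origin at the centre of its underside.
- bottle: Bystander: white plastic bottle with a red cap, 44 mm across, 95 mm tall, standing. Origin at the centre of its underside.
- driver: Bystander: screwdriver with a yellow handle about 0.2 m long, lying on the table to the right of the work, its length roughly along x. Origin near its middle.
Not all that is in view belongs to the job. What is shaped like the jig but pink is not meant.

How it is judged (in metres and radians):
On the way, in this order (a step that is already met when the one before it is completed fails the run):
1. the held probe's tip is in the cup, at least 20 mm below the rim, still for half a second (horizontal distance between probe_tip and cup_rim below 0.024 m and z of probe_tip in the frame of cup_rim between -0.046 and -0.02 m and linear speed of probe below 0.02 m/s and contact force between the fingers and probe above 1 N), for 0.5 s.
2. the probe stands centred through the guide hole, tip between plate and board, still for half a second (horizontal distance between probe_tip and jig_read below 0.004 m and z of probe_tip in the frame of jig_read between -0.015 and 0.015 m and angle between probe's own z axis and vertical below 0.1 rad and linear speed of probe below 0.02 m/s and contact force between the fingers and probe above 1 N), for 0.5 s.
At the end, for the whole second after the job is handed in: Gripper still holding the probe; tip within 4 mm of the guide hole's axis and within 15 mm in height of the point midway between plate and board; probe within 0.1 rad of upright, moving slower than 20 mm/s, touching nothing of the jig; cup upright (all of step 2 and contact force between probe and jig below 0.3 N and angle between cup's own z axis and vertical below 0.1 rad); the arm keeps its last pose, push and grip.
It fails at once if the probe touches the jig: bore, plate or board (over 0.3 N) (contact force between probe and jig above 0.3 N).
It fails at once if the probe touches the cup (over 0.3 N) (contact force between probe and cup above 0.3 N).
It fails at once if the cup, reel, bottle or screwdriver is moved more than 15 mm (distance of any of cup, reel, bottle, driver from where it was at the start of the episode above 0.015 m).
It also fails if it takes over 61 s, if anything falls off the work surface, if the arm or the gripper's body presses on something with over 40 N, if the wrist force passes 120 N, or if a joint passes its speed limit or range.

ROBOT

A 7-joint arm with a two-finger parallel gripper is mounted at the origin on the work surface. World frame = base frame: x ahead of the robot, y to its left, z up, the work surface at z = 0. Lengths are in mm, angles in rad, forces in N, time in s.
With the tool pointing down it reaches from about 400 to 875 mm from the base axis. Payload 4.4 kg.
Tool frame: the origin (TCP) lies on the centre line of the jaws, within the pads' length; the fingertips stand 19 mm ahead of it and the grasp point (between the pads) is the TCP; z points along the fingers, y is the line along which they close (so a half turn about z gives the same grasp; the last joint's range is limited). The gripper opens to 85 mm and grips with 20 to 120 N. Pads are 22 mm wide; open, the fingers measure 114 mm over their backs; the gripper's body (76 mm by 85 mm) begins 54 mm behind the grasp point. The pads swing forward as they close: fully open they stand 13 mm farther back than shut.
Start: joints at [1.174, 0.628, 0.038, 1.517, -0.027, 0.996, -0.02], TCP at [211.147, -614.764, 250.313] pointing down, gripper open.
Joint ranges: [-3.06, 3.06], [-0.37, 2.12], [-1.25, 1.32], [0.18, 2.47], [-1.1, 4.24], [0.23, 1.98], [-2.94, 2.94]. Speed limits (rad/s): [2.57, 2.57, 3.14, 3.14, 3.14, 3.14, 3.14].

INTERFACE

Orientations are given as [roll, pitch, yaw] about the fixed x, y, z axes, in that order (R = Rz(yaw) Ry(pitch) Rx(roll)).
In Python, from cell import ctrl, viewer, silhouettes gives the robot as it stands.
- The arm moves only by the shell command python3 -m creep 'ROWS'. ROWS is JSON, a list of rows, each an object with "jaw": the gripper command: -1 is shut, 1 is fully open, values between are in proportion; "xyz": the shift along the tool's x, y, z in mm, a list of three; "angular": the turn, a rotation vector about the tool's x, y, z in rad, a list of three. In form: [{"jaw": jaw, "xyz": [tx, ty, tz], "angular": [rx, ry, rz]}, ...]. A call has 1 to 12 rows; each row is the pose to reach, as a shift and turn from the pose commanded when the call began, along the tool's axes at that moment; what a row does not reach only later rows make up. A row lasts 1/8 s, in which the tool goes at most 62.5 mm and 10.7 degrees, less where a joint would pass 70% of its speed; a pose out of reach is approached as far as the arm can. A call with a gripper value outside its range is refused whole. The fingers move at their own pace and stop on an object; the grip force is fixed at half the most. Time passes only in rows, so rows that repeat a pose let the fingers close. It gives the time, the measured TCP pose, the force, the opening and the grip force at its end, in the units of the state.
- ctrl.read_state(): the state, without advancing time (a new reading comes with each control period).
- viewer.get_image(name): name is "scene" or "side" or "wrist"; returns (picture, depth): 384x512x3 uint8, red, green, blue; 384x512 float32, mm along the optical axis (not along the pixel's ray), 0 where there is no reading.
- viewer.camera_model(name): a dict with "fx", "fy", "cx", "cy" (pixels), "dist" ([k1, k2, p1, p2, k3] as OpenCV has them; the pictures are not rectified), "T" (4x4, takes a point from camera to world coordinates). Camera axes: x right, y down, z forward; pixel columns grow to the right and rows downward; lengths in mm; the calibration is good to about 2 mm. A picture is of the moment at which its call begins: read the wrist's pose just before it. camera_model takes no time and is no camera call; for the wrist camera it gives the pose at the moment of the call.
- ctrl.finish_job(): hands the job in; it is judged then, once.
Trained networks look in the newest picture that a camera, given by its name, has taken for a name from the list of things; names that differ only in an ending like _2 or _b are one class to them, and where a whole thing is asked for, a point or a joint stands for the part that bears it (a point fixed in the world has none). Each returns a list of dicts, best first, with "score" (0 to 1); they miss things now and then, are a little off and sometimes report something else, mostly with a low value. They report only what shows in the picture. A call takes as long as a camera call. They do not tell look-alikes from the thing itself.
- silhouettes(camera, target): "pixels" (384x512 bool, what is visible of it) and "xy" ([column, row] in pixels, amid what is visible of it).
The state is a dict: "clock": time; "qpos": joint angles; "qd": joint speeds; "tau": joint torques, N m; "eef_pos": TCP position; "tool_rot": TCP orientation; "force": force on the tool from outside, world axes, zero at the start; "torque": the same for the moment, N m; "width": finger opening in mm; "gripper_force": force on a finger pad.
Only numpy, scipy, OpenCV 4.12 (cv2) and the standard library are available. Lean on these libraries where they do the work, as an engineer would, in place of code of your own. Each camera call takes 0.05 s, during which the arm holds its last target. There are 200 camera calls.

## Working session

There is one attempt and no reset: what is moved stays moved. The work goes in short steps, Python scripts to look and compute and a shell command to move; the robot and the scene stay as the last step left them, time stands still between calls to the robot, and variables do not carry over. Pictures are saved under pics/ and viewed, at most 10 in all, crops included, and the job is handed in when it is done.

```bash
ls; mkdir -p pics; cat > h.py <<'E'
import numpy as np, cv2
from cell import ctrl, viewer, silhouettes
from scipy.spatial.transform import Rotation as R
def cloud(cam, depth, mask):
    m=viewer.camera_model(cam); K=np.array([[m['fx'],0,m['cx']],[0,m['fy'],m['cy']],[0,0,1.]])
    v,u=np.nonzero(mask&(depth>0)); d=depth[v,u]
    n=cv2.undistortPoints(np.c_[u,v].astype(float)[:,None],K,np.array(m['dist'],float))[:,0]
    T=np.array(m['T']); return (np.c_[n*d[:,None],d])@T[:3,:3].T+T[:3,3]
def save(img,name): cv2.imwrite('pics/'+name,cv2.cvtColor(np.ascontiguousarray(img),cv2.COLOR_RGB2BGR))
E
python3 - <<'E'
from h import *
s=ctrl.read_state(); print({k:np.round(v,3) for k,v in s.items()})
im={}
for c in ['scene','side']:
    p,d=viewer.get_image(c); im[c]=p
    for t in ['probe','stand','cup','jig','reel','bottle','driver']:
        for r in silhouettes(c,t)[:3]:
            P=cloud(c,d,r['pixels'])
            if len(P): print(c,t,round(r['score'],2),np.round(r['xy']),len(P),'med',np.round(np.median(P,0)),'lo',np.round(np.percentile(P,2,0)),'hi',np.round(np.percentile(P,98,0)))
save(im['scene'],'scene.png');save(im['side'],'side.png')
E
```

```text
pics
{'clock': np.float64(0.0), 'qpos': array([ 1.174,  0.629,  0.038,  1.518, -0.027,  0.996, -0.02 ]), 'qd': array([ 0.   , -0.002,  0.001,  0.001,  0.001, -0.001,  0.   ]), 'tau': array([-1.0000e-03, -5.6339e+01,  1.2260e+00, -1.9345e+01,  1.1000e-02,
        1.1000e-02, -0.0000e+00]), 'eef_pos': array([ 210.971, -614.184,  249.394]), 'tool_rot': array([-3.14 ,  0.   ,  0.331]), 'force': array([-0.384, -0.114,  0.285]), 'torque': array([ 0.012, -0.041, -0.014]), 'gripper_force': np.float64(0.0), 'width': np.float64(85.782)}
scene probe 0.85 [408. 244.] 326 med [575. 253. 131.] lo [544. 236.  98.] hi [582. 265. 158.]
scene stand 0.98 [400. 272.] 1725 med [590. 258.  67.] lo [538. 210.   3.] hi [608. 293. 102.]
scene cup 0.91 [319. 213.] 636 med [516.   4.  29.] lo [480. -24.   3.] hi [539.  32.  52.]
scene jig 0.8 [241. 170.] 2914 med [ 520. -235.   75.] lo [ 443. -316.    5.] hi [ 572. -182.   88.]
scene jig 0.6 [168. 210.] 3607 med [ 740. -274.   79.] lo [ 662. -355.    3.] hi [ 792. -225.   89.]
scene reel 0.65 [221. 260.] 704 med [773. -97.  33.] lo [ 739. -132.    1.] hi [797.
[... 478 characters left out ...]
hi [ 596. -411.   28.]
side stand 0.63 [242. 342.] 1578 med [556. 272.  99.] lo [524. 214.   5.] hi [599. 293. 103.]
side cup 0.67 [295. 251.] 634 med [511.  -6.  26.] lo [484. -24.   4.] hi [537.  33.  52.]
side jig 0.89 [315. 174.] 2605 med [ 500. -224.   84.] lo [ 435. -314.    3.] hi [ 568. -180.   89.]
side jig 0.69 [247. 147.] 2351 med [ 717. -270.   82.] lo [ 656. -358.    2.] hi [ 788. -224.   90.]
side reel 0.97 [214. 198.] 483 med [764. -94.  34.] lo [ 738. -131.    2.] hi [798. -72.  38.]
side bottle 0.95 [174. 277.] 521 med [749. 171.  61.] lo [736. 147.   6.] hi [771. 182.  97.]
side driver 0.8 [336. 142.] 204 med [ 474. -418.   22.] lo [ 434. -429.    9.] hi [ 526. -410.   28.]
```

View pics/scene.png

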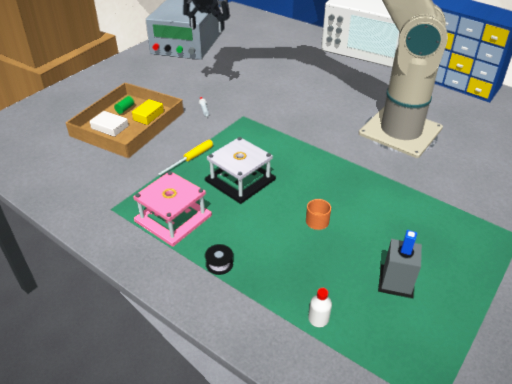

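View pics/side.png

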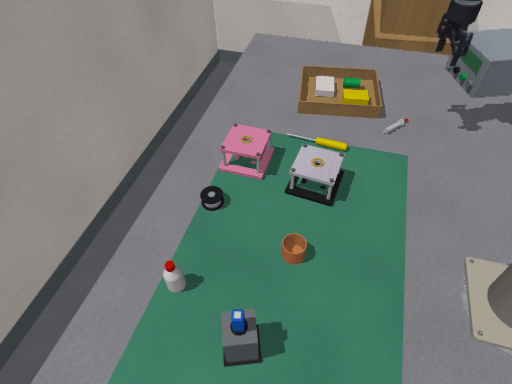

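Scene view: the probe (blue, 408,244) stands in its grey stand (400,272) and has no look-alike. The cup is at (319,213). There are two jig shapes: the aluminium one at (240,160) with a black bed, which is the right one, and the pink one at (170,195), which is a decoy. The side view agrees: aluminium jig (317,163), pink jig (247,140), cup (294,249), probe (238,320).

```bash
cat >> h.py <<'E'
def shift(target, yaw=None):
    s=ctrl.read_state(); Rt=R.from_euler('xyz',s['tool_rot'])
    d=Rt.inv().apply(np.array(target,float)-s['eef_pos'])
    G=Rt if yaw is None else R.from_euler('xyz',[np.pi,0,yaw])
    print('xyz',np.round(d,1),'ang',np.round((Rt.inv()*G).as_rotvec(),3),'t',s['clock'])
E
python3 - <<'E'
from h import *
s=ctrl.read_state(); T=np.array(viewer.camera_model('wrist')['T']); Rt=R.from_euler('xyz',s['tool_rot'])
print('cam in tool',np.round(Rt.inv().apply(T[:3,3]-s['eef_pos'])), 'axis',np.round(Rt.inv().apply(T[:3,2]),2),'camx',np.round(Rt.inv().apply(T[:3,0]),2))
shift([540,200,300],1.57)
E
```

```text
cam in tool [  72.    1. -125.] axis [-0.28 -0.    0.96] camx [0. 1. 0.]
xyz [ 575.7 -663.8  -49.7] ang [ 0.     0.    -1.239] t 0.8
```

```bash
python3 -m creep '[{"jaw":1,"xyz":[50,-60,-50],"angular":[0,0,-0.1]},{"jaw":1,"xyz":[100,-120,-50],"angular":[0,0,-0.2]},{"jaw":1,"xyz":[140,-160,-50],"angular":[0,0,-0.3]},{"jaw":1,"xyz":[180,-205,-50],"angular":[0,0,-0.4]},{"jaw":1,"xyz":[220,-250,-50],"angular":[0,0,-0.5]},{"jaw":1,"xyz":[260,-295,-50],"angular":[0,0,-0.6]},{"jaw":1,"xyz":[300,-340,-50],"angular":[0,0,-0.7]},{"jaw":1,"xyz":[340,-390,-50],"angular":[0,0,-0.8]},{"jaw":1,"xyz":[380,-435,-50],"angular":[0,0,-0.9]},{"jaw":1,"xyz":[420,-480,-50],"angular":[0,0,-1.0]},{"jaw":1,"xyz":[460,-525,-50],"angular":[0,0,-1.1]},{"jaw":1,"xyz":[500,-570,-50],"angular":[0,0,-1.24]}]'; python3 -c "
from h import *
shift([565,252,300],1.57); print(ctrl.read_state()['qpos'].round(2))"
```

```text
clock: 2.3
eef_pos: [492.3, 70.8, 300.7]
tool_rot: [3.14, 0.0, 1.575]
force: [0.8, -1.0, -0.4]
width: 85.3
gripper_force: 0.0
xyz [180.9  73.4   0.7] ang [0.001 0.    0.005] t 2.3
[ 0.14  0.38 -0.47  1.86  0.21  0.95 -0.42]
```

```bash
python3 -m creep '[{"jaw":1,"xyz":[50,20,0],"angular":[0,0,0]},{"jaw":1,"xyz":[100,40,0],"angular":[0,0,0]},{"jaw":1,"xyz":[145,60,0],"angular":[0,0,0]},{"jaw":1,"xyz":[181,73,0],"angular":[0,0,0]},{"jaw":1,"xyz":[181,73,0],"angular":[0,0,0]},{"jaw":1,"xyz":[181,73,0],"angular":[0,0,0]},{"jaw":1,"xyz":[181,73,0],"angular":[0,0,0]}]'; python3 - <<'E'
from h import *
s=ctrl.read_state(); p,d=viewer.get_image('wrist'); print(s['qpos'].round(2),s['eef_pos'])
P=cloud('wrist',d,d>0); v,u=np.nonzero(d>0); c=p[v,u].astype(int)
blue=(c[:,2]>c[:,0]+60)&(c[:,2]>c[:,1]+40)
top=blue&(abs(P[:,2]-156)<6); A=P[top]
print('blue z',np.percentile(P[blue,2],[2,50,98]).round(1))
r=cv2.minAreaRect(A[:,:2].astype(np.float32)); print('handle top n',top.sum(),'mean',A.mean(0).round(1),'rect',r)
st=(abs(P[:,2]-100)<4)&(np.hypot(P[:,0]-A[:,0].mean(),P[:,1]-A[:,1].mean())<60)&~blue
print('stand rect',cv2.minAreaRect(P[st][:,:2].astype(np.float32)),P[st][:,2].mean())
for t in ['probe']:
    for r in silhouettes('wrist',t)[:2]: print(t,r['score'],r['xy'])
save(cv2.resize(p[:, :],None,fx=1.5,fy=1.5),'wrist1.png')
E
```

```text
clock: 3.18
eef_pos: [564.6, 248.3, 300.4]
tool_rot: [3.141, 0.001, 1.569]
force: [-0.3, 1.3, -0.4]
width: 85.3
gripper_force: 0.0
[-0.18  0.56 -0.45  1.54  0.27  1.1  -0.7 ] [564.64678574 248.31541177 300.44350521]
blue z [111.8 156.4 158.4]
handle top n 324 mean [565.8 250.7 156.6] rect ((565.8358154296875, 249.52845764160156), (21.84946632385254, 21.89630699157715), 14.494951248168945)
stand rect ((565.84814453125, 249.0022430419922), (66.04644775390625, 66.27757263183594), 22.132123947143555) 101.18128364730478
probe 0.84 [259.1, 174.0]
```

View pics/wrist1.png

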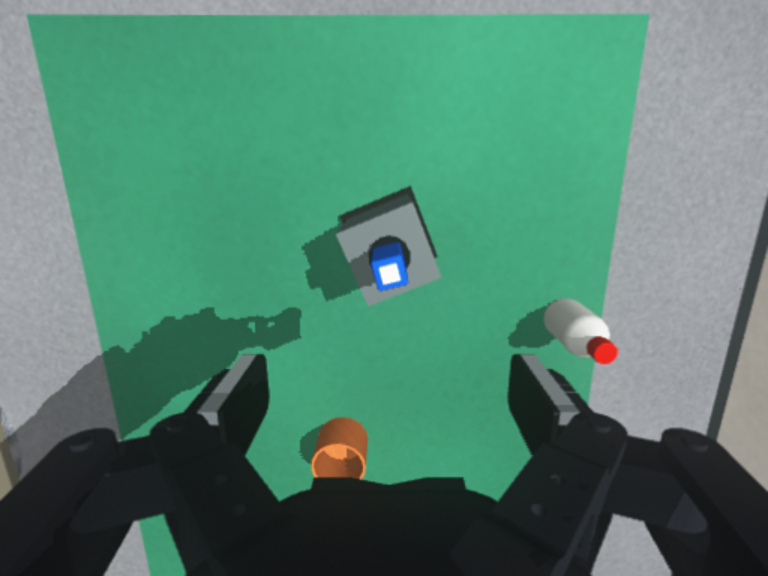

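Wrist view (1.5x): the handle top is at (388,275), on the stand, turned about 14.5° where the stand is turned 22°. The rectangles measure 21.9 mm and 66 mm at heights 156 and 101, as they should. The cup is at (340,455) and the bottle at (585,335), both clear of the descent.

```bash
python3 -m creep '[{"jaw":1,"xyz":[1,1.2,30],"angular":[0,0,-0.13]},{"jaw":1,"xyz":[1,1.2,60],"angular":[0,0,-0.253]},{"jaw":1,"xyz":[1,1.2,90],"angular":[0,0,-0.253]},{"jaw":1,"xyz":[1,1.2,115],"angular":[0,0,-0.253]},{"jaw":1,"xyz":[1,1.2,135],"angular":[0,0,-0.253]},{"jaw":1,"xyz":[1,1.2,150],"angular":[0,0,-0.253]},{"jaw":1,"xyz":[1,1.2,162],"angular":[0,0,-0.253]},{"jaw":1,"xyz":[1,1.2,168],"angular":[0,0,-0.253]},{"jaw":1,"xyz":[1,1.2,168],"angular":[0,0,-0.253]},{"jaw":1,"xyz":[1,1.2,168],"angular":[0,0,-0.253]},{"jaw":1,"xyz":[1,1.2,168],"angular":[0,0,-0.253]}]'; python3 -c "
from h import *
shift([565.8,249.4,132],1.823)"
```

```text
clock: 4.65
eef_pos: [566.1, 251.3, 132.9]
tool_rot: [3.141, -0.0, 1.824]
force: [-0.1, 0.3, 0.3]
width: 85.4
gripper_force: 0.0
xyz [-1.8 -0.7  0.9] ang [ 0.001 -0.     0.001] t 4.65
```

```bash
python3 -m creep '[{"jaw":1,"xyz":[-1.8,-0.7,0.5],"angular":[0,0,0]},{"jaw":0.2,"xyz":[-1.8,-0.7,0.5],"angular":[0,0,0]},{"jaw":-0.3,"xyz":[-1.8,-0.7,0.5],"angular":[0,0,0]},{"jaw":-1,"xyz":[-1.8,-0.7,0.5],"angular":[0,0,0]},{"jaw":-1,"xyz":[-1.8,-0.7,0.5],"angular":[0,0,0]},{"jaw":-1,"xyz":[-1.8,-0.7,0.5],"angular":[0,0,0]},{"jaw":-1,"xyz":[-1.8,-0.7,0.5],"angular":[0,0,0]},{"jaw":-1,"xyz":[-1.8,-0.7,0.5],"angular":[0,0,0]},{"jaw":-1,"xyz":[-1.8,-0.7,0.5],"angular":[0,0,0]},{"jaw":-1,"xyz":[-1.8,-0.7,0.5],"angular":[0,0,0]}]'
```

```text
clock: 5.9
eef_pos: [565.7, 249.3, 131.9]
tool_rot: [3.141, -0.0, 1.824]
force: [1.3, -0.4, 1.6]
width: 21.0
gripper_force: 59.0
```

```bash
python3 -m creep '[{"jaw":-1,"xyz":[0,0,-5],"angular":[0,0,0]},{"jaw":-1,"xyz":[0,0,-20],"angular":[0,0,0]},{"jaw":-1,"xyz":[0,0,-45],"angular":[0,0,0]},{"jaw":-1,"xyz":[0,0,-75],"angular":[0,0,0]},{"jaw":-1,"xyz":[0,0,-105],"angular":[0,0,0]},{"jaw":-1,"xyz":[0,0,-130],"angular":[0,0,0]},{"jaw":-1,"xyz":[0,0,-142],"angular":[0,0,0]},{"jaw":-1,"xyz":[0,0,-145],"angular":[0,0,0]},{"jaw":-1,"xyz":[0,0,-145],"angular":[0,0,0]},{"jaw":-1,"xyz":[0,0,-145],"angular":[0,0,0]}]'; cat >> h.py <<'E'
def rod():
    s=ctrl.read_state(); e=s['eef_pos']; out=[]
    for c in ['scene','side']:
        p,d=viewer.get_image(c); P=cloud(c,d,d>0); q=P-e
        m=(np.hypot(q[:,0],q[:,1])<22)&(q[:,2]<-40)&(q[:,2]>-135); Q=q[m]
        print(c,'n',m.sum(),'zmin',(np.percentile(Q[:,2],1) if len(Q) else None))
        for a,b in [(-135,-105),(-105,-80),(-80,-55)]:
            k=(Q[:,2]>a)&(Q[:,2]<b)
            if k.any(): print('  band',a,b,k.sum(),np.median(Q[k],0).round(1))
    print('eef',e.round(1))
E
python3 - <<'E'
from h import *
rod()
p,d=viewer.get_image('scene'); 
for c in ['scene','side']:
    p,d=viewer.get_image(c); P=cloud(c,d,d>0)
    m=(np.hypot(P[:,0]-510,P[:,1]-4)<45)&(P[:,2]>42)&(P[:,2]<60); Q=P[m]
    r=cv2.minEnclosingCircle(Q[:,:2].astype(np.float32)); print(c,m.sum(),'rim',r,Q[:,2].mean())
shift([510,4,276])
E
```

```text
clock: 7.15
eef_pos: [565.0, 248.8, 275.7]
tool_rot: [-3.14, 0.0, 1.824]
force: [-0.9, -0.5, -2.5]
width: 21.3
gripper_force: 58.7
scene n 124 zmin -121.22336886505215
  band -135 -105 26 [   2.6    1.5 -113.2]
  band -105 -80 36 [  3.4   1.4 -92.6]
  band -80 -55 42 [  3.2   1.4 -67.3]
side n 68 zmin -118.54257304608345
  band -135 -105 14 [  -1.1    4.5 -112. ]
  band -105 -80 28 [ -0.6   4.8 -92.7]
  band -80 -55 26 [ -0.9   4.3 -68.3]
eef [565.  248.8 275.7]
scene 163 rim ((509.1639404296875, 5.155520915985107), 32.50029754638672) 47.360950339186545
side 172 rim ((509.56768798828125, 3.176090717315674), 30.861980438232422) 47.98232914441969
xyz [-223.4 -115.     0.5] ang [0. 0. 0.] t 7.4
```

```bash
python3 -m creep '[{"jaw":-1,"xyz":[-15,-8,0],"angular":[0,0,0]},{"jaw":-1,"xyz":[-45,-23,0],"angular":[0,0,0]},{"jaw":-1,"xyz":[-80,-41,0],"angular":[0,0,0]},{"jaw":-1,"xyz":[-115,-59,0],"angular":[0,0,0]},{"jaw":-1,"xyz":[-150,-77,0],"angular":[0,0,0]},{"jaw":-1,"xyz":[-185,-95,0],"angular":[0,0,0]},{"jaw":-1,"xyz":[-210,-108,0],"angular":[0,0,0]},{"jaw":-1,"xyz":[-221,-113.5,0],"angular":[0,0,0]},{"jaw":-1,"xyz":[-223,-114.5,0],"angular":[0,0,0]},{"jaw":-1,"xyz":[-223,-114.5,0],"angular":[0,0,0]},{"jaw":-1,"xyz":[-223,-114.5,0],"angular":[0,0,0]}]'; python3 - <<'E'
from h import *
rod(); shift([509.5,4.2,142],1.824); print(ctrl.read_state()['qpos'].round(2))
p,d=viewer.get_image('scene'); a=cv2.resize(p[110:260,240:400],None,fx=2.4,fy=2.4)
p,d=viewer.get_image('side'); b=cv2.resize(p[150:300,220:380],None,fx=2.4,fy=2.4)
save(np.hstack([a,b]),'cup.png')
E
```

```text
clock: 8.78
eef_pos: [510.7, 6.0, 276.9]
tool_rot: [3.141, -0.001, 1.826]
force: [-0.1, 0.0, -1.0]
width: 21.3
gripper_force: 58.8
scene n 97 zmin -120.661166933565
  band -135 -105 17 [   3.     2.3 -114.5]
  band -105 -80 31 [  2.4   2.8 -94.3]
  band -80 -55 33 [  1.5   2.4 -66.5]
side n 82 zmin -118.40305316567526
  band -135 -105 14 [   0.3    4.7 -112.4]
  band -105 -80 26 [  0.6   4.3 -94.3]
  band -80 -55 32 [  0.6   4.7 -67.7]
eef [510.7   6.  276.9]
xyz [ -1.1  -1.5 134.8] ang [ 0.    -0.     0.001] t 8.875
[ 0.31  0.44 -0.54  1.86  0.28  0.92 -0.1 ]
```

View pics/cup.png

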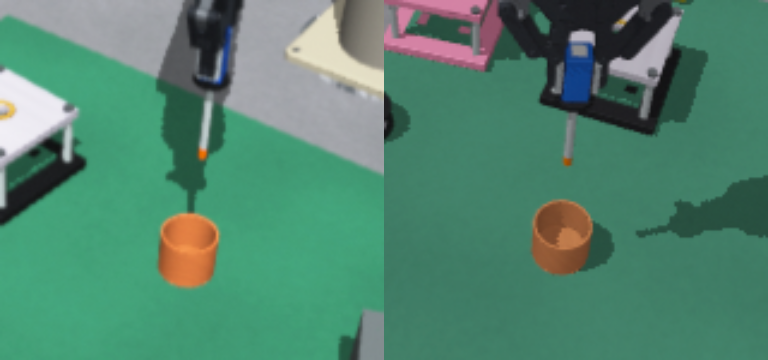

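The crops show the rod hanging upright with its orange tip (left 203,155; right 568,160) in line above the cup (188,232; 563,218). I'll lower it.

```bash
python3 -m creep '[{"jaw":-1,"xyz":[-1.1,-1.5,15],"angular":[0,0,0]},{"jaw":-1,"xyz":[-1.1,-1.5,40],"angular":[0,0,0]},{"jaw":-1,"xyz":[-1.1,-1.5,65],"angular":[0,0,0]},{"jaw":-1,"xyz":[-1.1,-1.5,85],"angular":[0,0,0]},{"jaw":-1,"xyz":[-1.1,-1.5,102],"angular":[0,0,0]},{"jaw":-1,"xyz":[-1.1,-1.5,116],"angular":[0,0,0]},{"jaw":-1,"xyz":[-1.1,-1.5,127],"angular":[0,0,0]},{"jaw":-1,"xyz":[-1.1,-1.5,134],"angular":[0,0,0]},{"jaw":-1,"xyz":[-1.1,-1.5,134],"angular":[0,0,0]},{"jaw":-1,"xyz":[-1.1,-1.5,134],"angular":[0,0,0]},{"jaw":-1,"xyz":[-1.1,-1.5,134],"angular":[0,0,0]},{"jaw":-1,"xyz":[-1.1,-1.5,134],"angular":[0,0,0]}]'; python3 -m creep '[{"jaw":-1,"xyz":[0,0,0],"angular":[0,0,0]},{"jaw":-1,"xyz":[0,0,0],"angular":[0,0,0]},{"jaw":-1,"xyz":[0,0,0],"angular":[0,0,0]},{"jaw":-1,"xyz":[0,0,0],"angular":[0,0,0]},{"jaw":-1,"xyz":[0,0,0],"angular":[0,0,0]},{"jaw":-1,"xyz":[0,0,0],"angular":[0,0,0]},{"jaw":-1,"xyz":[0,0,0],"angular":[0,0,0]},{"jaw":-1,"xyz":[0,0,0],"angular":[0,0,0]},{"jaw":-1,"xyz":[0,0,0],"angular":[0,0,0]},{"jaw":-1,"xyz":[0,0,0],"angular":[0,0,0]}]'
```

```text
clock: 10.48
eef_pos: [509.5, 3.1, 143.1]
tool_rot: [3.141, 0.0, 1.824]
force: [-0.2, 0.4, -1.3]
width: 21.4
gripper_force: 58.8
clock: 11.72
eef_pos: [509.3, 3.1, 142.8]
tool_rot: [3.142, 0.0, 1.824]
force: [0.2, -0.8, -1.6]
width: 21.3
gripper_force: 58.8
```

```bash
python3 -m creep '[{"jaw":-1,"xyz":[0,0,-10],"angular":[0,0,0]},{"jaw":-1,"xyz":[0,0,-30],"angular":[0,0,0]},{"jaw":-1,"xyz":[0,0,-55],"angular":[0,0,0]},{"jaw":-1,"xyz":[0,0,-80],"angular":[0,0,0]},{"jaw":-1,"xyz":[0,0,-105],"angular":[0,0,0]},{"jaw":-1,"xyz":[0,0,-125],"angular":[0,0,0]},{"jaw":-1,"xyz":[0,0,-133],"angular":[0,0,0]},{"jaw":-1,"xyz":[0,0,-133],"angular":[0,0,0]},{"jaw":-1,"xyz":[0,0,-133],"angular":[0,0,0]}]'; python3 -m creep '[{"jaw":-1,"xyz":[-15,-3,0],"angular":[0,0,0]},{"jaw":-1,"xyz":[-45,-10,0],"angular":[0,0,0]},{"jaw":-1,"xyz":[-85,-19,0],"angular":[0,0,0]},{"jaw":-1,"xyz":[-125,-28,0],"angular":[0,0,0]},{"jaw":-1,"xyz":[-165,-37,0],"angular":[0,0,0]},{"jaw":-1,"xyz":[-205,-47,0],"angular":[0,0,0]},{"jaw":-1,"xyz":[-245,-56,0],"angular":[0,0,0]},{"jaw":-1,"xyz":[-270,-61,0],"angular":[0,0,0]},{"jaw":-1,"xyz":[-284,-64,0],"angular":[0,0,0]},{"jaw":-1,"xyz":[-287,-65,0],"angular":[0,0,0]},{"jaw":-1,"xyz":[-287,-65,0],"angular":[0,0,0]},{"jaw":-1,"xyz":[-287,-65,0],"angular":[0,0,0]}]'
python3 - <<'E'
from h import *
print(ctrl.read_state()['qpos'].round(2)); 
p,d=viewer.get_image('wrist'); save(cv2.resize(p,None,fx=1.5,fy=1.5),'jig.png')
np.savez('jig.npz',p=p,d=d,T=viewer.camera_model('wrist')['T'],e=ctrl.read_state()['eef_pos'])
P=cloud('wrist',d,d>0); v,u=np.nonzero(d>0); c=p[v,u].astype(int)
brass=(abs(P[:,2]-86)<6)&(np.hypot(P[:,0]-507,P[:,1]+247)<40)&(c[:,0]-c[:,2]>50)
Q=P[brass]; print('brass',brass.sum(),cv2.minEnclosingCircle(Q[:,:2].astype(np.float32)),Q.mean(0).round(1),'px',u[brass].mean(),v[brass].mean())
pl=(abs(P[:,2]-86)<6)&(abs(P[:,0]-507)<80)&(abs(P[:,1]+247)<80); print('plate',cv2.minAreaRect(P[pl][:,:2].astype(np.float32)),np.median(P[pl,2]))
rod()
E
```

```text
clock: 12.85
eef_pos: [508.7, 3.0, 275.1]
tool_rot: [-3.14, -0.0, 1.824]
force: [0.1, -0.9, -1.6]
width: 21.0
gripper_force: 58.8
clock: 14.35
eef_pos: [518.5, -289.6, 276.0]
tool_rot: [3.141, -0.0, 1.826]
force: [0.3, -0.2, -1.8]
width: 21.2
gripper_force: 58.8
[ 0.78  0.56 -0.5   1.64  0.3   1.02  0.44]
brass 454 ((501.7893981933594, -254.2770233154297), 17.74212074279785) [ 501.6 -254.    87.6] px 251.95374449339207 139.66519823788545
plate ((501.9791564941406, -254.583984375), (124.06239318847656, 124.29299926757812), 84.15579986572266) 86.22158109635643
scene n 87 zmin -120.20115065628248
  band -135 -105 18 [   1.2    3.1 -112.2]
  band -105 -80 23 [  2.4   2.4 -94.3]
  band -80 -55 27 [  3.4   4.1 -67.4]
side n 75 zmin -119.54757760138878
  band -135 -105 14 [   1.2    4.4 -112.8]
  band -105 -80 22 [  0.4   4.9 -92.1]
  band -80 -55 25 [  0.5   4.5 -67.2]
eef [ 518.5 -289.7  276. ]
```

View pics/jig.png

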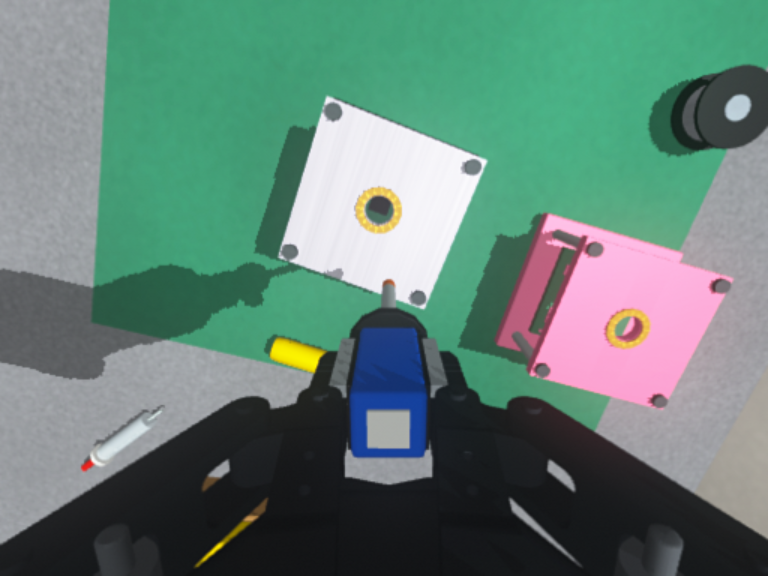

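The wrist view shows the aluminium jig's brass hole at (378,210), the rod's tip at (389,285), and the pink decoy at (627,328), away to the right. The plate fits as 124 x 124 mm, with its top at about 86 mm. Next I compare the rod and the ring in all three cameras.

```bash
cat >> h.py <<'E'
def rel(h0=(502,-254.4)):
    e=ctrl.read_state()['eef_pos']; 
    for cam in ['scene','side','wrist']:
        p,d=viewer.get_image(cam); P=cloud(cam,d,d>0); v,u=np.nonzero(d>0); c=p[v,u].astype(int)
        C=np.array(viewer.camera_model(cam)['T'])[:3,3]
        b=(abs(P[:,2]-86)<7)&(np.hypot(P[:,0]-h0[0],P[:,1]-h0[1])<22)&(c[:,0]-c[:,2]>50)
        pl=(abs(P[:,2]-86)<6)&(abs(P[:,0]-h0[0])<72)&(abs(P[:,1]-h0[1])<72)&~b
        r=cv2.minAreaRect(P[pl][:,:2].astype(np.float32))
        q=P-e; m=(np.hypot(q[:,0],q[:,1])<14)&(q[:,2]<-45)&(q[:,2]>-125)&(P[:,2]>92); Q=P[m]
        n=C[:2]-e[:2]; n/=np.linalg.norm(n)
        bc=cv2.minEnclosingCircle(P[b][:,:2].astype(np.float32)) if b.sum()>10 else None
        print(cam,'brass',b.sum(),bc and np.round(bc[0]+(bc[1],),1),'plate',np.round(r[0],1),np.round(r[1],1),'rod',m.sum(),(np.median(Q[:,:2],0)-3.2*n-e[:2]).round(1) if m.any() else '', 'z',(np.percentile(Q[:,2],[2])-e[2]).round(1) if m.any() else '')
    print('eef',e.round(2))
E
python3 - <<'E'
from h import *
rel(); shift([501.8,-254.4,235],1.826)
E
```

```text
scene brass 58 [ 502.  -250.8   18.7] plate [ 501.5 -253.2] [130.3 128.7] rod 84 [0.1 0.9] z [-119.9]
side brass 56 [ 502.2 -251.4   19.4] plate [ 502.6 -251.9] [128.8 124.2] rod 72 [0.8 1.3] z [-116.1]
wrist brass 449 [ 501.6 -254.1   17.7] plate [ 501.9 -254.5] [124.2 124.2] rod 177 [ 0.3 -0.5] z [-118.3]
eef [ 518.42 -290.14  276.01]
xyz [39.3 -6.9 40.9] ang [ 0.     0.    -0.002] t 14.65
```

```bash
python3 -m creep '[{"jaw":-1,"xyz":[8,-1.5,0],"angular":[0,0,0]},{"jaw":-1,"xyz":[20,-3.5,0],"angular":[0,0,0]},{"jaw":-1,"xyz":[32,-5.5,0],"angular":[0,0,0]},{"jaw":-1,"xyz":[39.8,-7,5],"angular":[0,0,0]},{"jaw":-1,"xyz":[39.8,-7,15],"angular":[0,0,0]},{"jaw":-1,"xyz":[39.8,-7,28],"angular":[0,0,0]},{"jaw":-1,"xyz":[39.8,-7,40],"angular":[0,0,0]},{"jaw":-1,"xyz":[39.8,-7,48],"angular":[0,0,0]},{"jaw":-1,"xyz":[39.8,-7,51],"angular":[0,0,0]},{"jaw":-1,"xyz":[39.8,-7,51],"angular":[0,0,0]},{"jaw":-1,"xyz":[39.8,-7,51],"angular":[0,0,0]},{"jaw":-1,"xyz":[39.8,-7,51],"angular":[0,0,0]}]'
python3 - <<'E'
from h import *
rel(); shift([501.6,-253.3,169],1.826)
p,d=viewer.get_image('scene'); a=cv2.resize(p[90:210,190:290],None,fx=3.8,fy=3.8,interpolation=2)
p,d=viewer.get_image('side'); b=cv2.resize(p[90:210,270:370],None,fx=3.8,fy=3.8,interpolation=2)
save(np.hstack([a,b]),'above.png')
E
```

```text
clock: 16.15
eef_pos: [501.7, -254.3, 225.2]
tool_rot: [3.141, 0.001, 1.824]
force: [-0.2, 0.5, -1.7]
width: 21.1
gripper_force: 58.8
scene brass 61 [ 500.1 -252.8   19.4] plate [ 502.3 -252.9] [129.8 130.1] rod 79 [-1.   0.6] z [-119.8]
side brass 54 [ 502.2 -251.1   18.9] plate [ 502.8 -251.9] [128.7 124.7] rod 64 [0.9 1.3] z [-119.2]
wrist brass 503 [ 501.7 -254.1   17.7] plate [ 502.  -254.4] [124.3 124.3] rod 176 [0.3 0.1] z [-118.7]
eef [ 501.68 -254.25  225.21]
xyz [ 0.9  0.3 56. ] ang [ 0.     0.    -0.002] t 16.3
```

View pics/above.png

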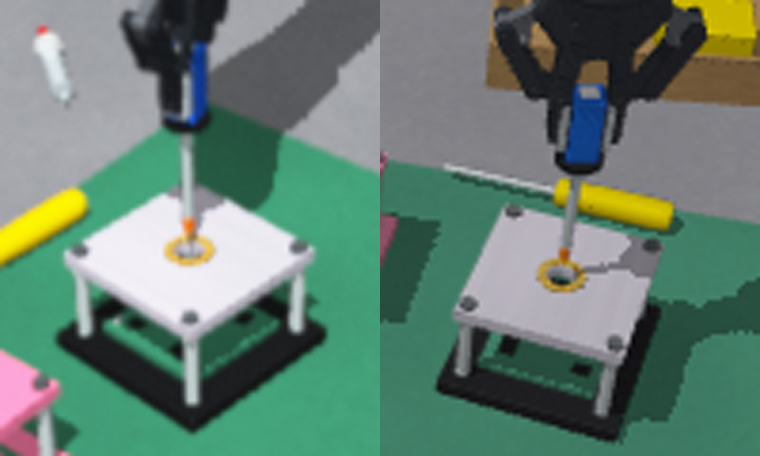

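Both crops show the tip directly above the ring: left (190,228) over (190,250), right (565,255) over (560,275). The cameras agree to about 1 mm, so I'll nudge 0.8 mm and descend.

```bash
python3 -m creep '[{"jaw":-1,"xyz":[0.8,0.2,0],"angular":[0,0,0]},{"jaw":-1,"xyz":[0.8,0.2,3],"angular":[0,0,0]},{"jaw":-1,"xyz":[0.8,0.2,9],"angular":[0,0,0]},{"jaw":-1,"xyz":[0.8,0.2,16],"angular":[0,0,0]},{"jaw":-1,"xyz":[0.8,0.2,24],"angular":[0,0,0]},{"jaw":-1,"xyz":[0.8,0.2,32],"angular":[0,0,0]},{"jaw":-1,"xyz":[0.8,0.2,40],"angular":[0,0,0]},{"jaw":-1,"xyz":[0.8,0.2,47],"angular":[0,0,0]},{"jaw":-1,"xyz":[0.8,0.2,52],"angular":[0,0,0]},{"jaw":-1,"xyz":[0.8,0.2,55],"angular":[0,0,0]},{"jaw":-1,"xyz":[0.8,0.2,56],"angular":[0,0,0]},{"jaw":-1,"xyz":[0.8,0.2,56],"angular":[0,0,0]}]'; python3 -m creep '[{"jaw":-1,"xyz":[0,0,0],"angular":[0,0,0]},{"jaw":-1,"xyz":[0,0,0],"angular":[0,0,0]},{"jaw":-1,"xyz":[0,0,0],"angular":[0,0,0]},{"jaw":-1,"xyz":[0,0,0],"angular":[0,0,0]}]'
python3 - <<'E'
from h import *
rel(); shift([501.8,-253.5,169],1.826)
p,d=viewer.get_image('scene'); a=cv2.resize(p[110:210,190:290],None,fx=3.8,fy=3.8,interpolation=2)
p,d=viewer.get_image('side'); b=cv2.resize(p[110:210,270:370],None,fx=3.8,fy=3.8,interpolation=2)
save(np.hstack([a,b]),'in.png')
E
```

```text
clock: 17.9
eef_pos: [501.6, -253.4, 168.9]
tool_rot: [3.141, 0.0, 1.824]
force: [-0.2, -0.0, -2.0]
width: 21.6
gripper_force: 58.8
clock: 18.4
eef_pos: [501.5, -253.4, 168.9]
tool_rot: [3.142, 0.0, 1.824]
force: [0.1, 0.0, -1.0]
width: 21.2
gripper_force: 58.8
scene brass 52 [ 501.1 -251.6   19.3] plate [ 501.6 -252.3] [129.2 130. ] rod 29 [-0.9 -0.2] z [-75.9]
side brass 48 [ 503.3 -250.4   17.9] plate [ 502.7 -252.1] [128.4 124.6] rod 27 [0.9 1.2] z [-76.]
wrist brass 539 [ 502.  -253.4   17.6] plate [ 502.1 -254.5] [124.6 124.5] rod 43 [0.4 0.2] z [-76.]
eef [ 501.48 -253.39  168.85]
xyz [-0.2  0.3 -0.2] ang [ 0.    -0.    -0.002] t 18.55
```

View pics/in.png

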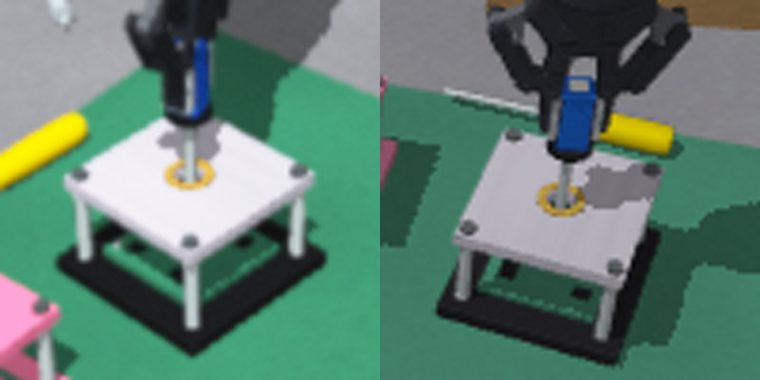

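The rod passes through the ring, centred at (190,175) left and (562,198) right. All the cameras put it within about 1 mm of the hole's axis. I'll hold briefly, then hand in.

```bash
python3 -m creep '[{"jaw":-1,"xyz":[0,0,0],"angular":[0,0,0]},{"jaw":-1,"xyz":[0,0,0],"angular":[0,0,0]},{"jaw":-1,"xyz":[0,0,0],"angular":[0,0,0]},{"jaw":-1,"xyz":[0,0,0],"angular":[0,0,0]},{"jaw":-1,"xyz":[0,0,0],"angular":[0,0,0]},{"jaw":-1,"xyz":[0,0,0],"angular":[0,0,0]}]'; python3 -c "
from h import *
print(ctrl.finish_job())"
```

```text
clock: 19.4
eef_pos: [501.5, -253.4, 168.8]
tool_rot: [3.142, 0.0, 1.824]
force: [0.0, -0.6, -1.1]
width: 21.4
gripper_force: 58.8
the job is handed in; nothing more can be done
None
```

I handed the job in at about 19 s: the probe dipped in the cup for over a second, and it ended held still through the guide hole, within about 1 mm of centre by the cameras. The hand-in returned no verdict.

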